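# Isolate the outlet and take off its screw cap, whichever way it is threaded

### The arm

A 7-joint arm with a two-finger parallel gripper is mounted at the origin on the work surface. World frame = base frame: x ahead of the robot, y to its left, z up, the work surface at z = 0. Lengths are in m, angles in degrees, forces in N, time in s.
With the tool pointing down it reaches from about 0.4 to 0.85 m from the base axis. Payload 4.4 kg.
Tool frame: the origin (TCP) lies at the very end of the fingers, on their centre line; the grasp point (between the pads) lies 19 mm behind it; z points along the fingers, y is the line along which they close (so a half turn about z gives the same grasp; the last joint's range is limited). The gripper opens to 94 mm and grips with 3 to 60 N. Pads are 16 mm wide; open, the fingers measure 119 mm over their backs; the gripper's body (75 mm by 177 mm) begins 78 mm behind the grasp point.
Start: joints at [69.855, 36.005, 2.206, 86.941, -1.547, 57.084, -1.146], TCP at [0.183, -0.624, 0.205] pointing down, gripper open.
Joint ranges: [-175.42, 175.42], [-21.48, 121.26], [-71.46, 75.88], [10.55, 141.38], [-63.04, 243.04], [13.31, 113.54], [-168.57, 168.57]. Speed limits (degrees/s): [147.25, 147.25, 180, 180, 180, 180, 180].

### API

Orientations are given as [roll, pitch, yaw] about the fixed x, y, z axes, in that order (R = Rz(yaw) Ry(pitch) Rx(roll)).
In Python, from plant import bot, cams gives the robot as it stands.
- The arm moves only by the tool carry_out, never from a script. Its argument "plan" is a list that holds one entry, the list of rows, each a list of 6 numbers: the shift along the tool's x, y, z in mm, then the turn, a rotation vector about the tool's x, y, z in degrees. In form: [[[dx, dy, dz, ax, ay, az], ...]]. A call has 1 to 20 rows; each row shifts and turns the commanded pose from where the row before left it, along the tool's axes as they then stand; what a row does not reach is not made up. A row lasts 1/8 s, in which the tool goes at most 62.5 mm and 10.7 degrees, less where a joint would pass 70% of its speed; a pose out of reach is approached as far as the arm can. A call is refused whole if a number of a shift passes 62.5 or a number of a turn 10.7, either way. A call with a gripper value outside its range is refused whole. "grip" is the opening in per cent of the stroke, from 0 (shut) to 100 (fully open), set as the call begins (left out, the last holds). The fingers move at their own pace and stop on an object; "squeeze" is the grip in N (left out, the last holds). Time passes only in rows, so rows that do not move let the fingers close. It gives the time, the measured TCP pose, the force, the opening and the grip force at its end, in the units of the state.
- bot.state(): the state, without advancing time (a new reading comes with each control period).
- cams.capture(name): name is "scene" or "top" or "wrist"; returns a dict with "img" (384x512x3 uint8, blue, green, red), "range_z" (384x512 float32, m along the optical axis (not along the pixel's ray), 0 where there is no reading), "fx", "fy", "cx", "cy" (pixels), "extrinsics" (4x4, takes a point from world to camera coordinates); the wrist camera has in their place "mount" (4x4, takes a point from camera to tool coordinates, whose origin is the TCP and whose axes are the flange's). Camera axes: x right, y down, z forward; pixel columns grow to the right and rows downward; lengths in m; the calibration is good to about 2 mm. The wrist camera is an equidistant fisheye: a pixel r from the principal point sees the ray r / f radians off the axis. A picture is of the moment at which its call begins: read the wrist's pose just before it.
- bot.sign_off(): hands the job in; it is judged then, once.
The state is a dict: "time_s": time; "qpos": joint angles; "dq": joint speeds; "joint_efforts": joint torques, N m; "tcp_pos": TCP position; "tcp_rot": TCP orientation; "force": force on the tool from outside, world axes, zero at the start; "wrist_torque": the same for the moment, N m; "grip_width": finger opening in m; "gripper_force": force on a finger pad.
Only numpy, scipy, OpenCV 4.12 (cv2) and the standard library are available. Lean on these libraries where they do the work, as an engineer would, in place of code of your own. Each camera call takes 0.05 s, during which the arm holds its last target. There are 200 camera calls.

### The job

Turn the changeover switch on the aluminium power box until its pointer faces the ring-shaped off mark, then unscrew the cap of the outlet next to the switch and lift it off. Nobody knows if that cap has a right-hand or a left-hand thread, so try both ways to find which one loosens it. Finish while holding the cap motionless in the gripper, at least 5 cm above where it sat, with the switch left at off, the far outlet's cap still screwed on, and the box of electronics, screwdriver and wrench undisturbed.

Things in the scene. Friction and masses are not known exactly. Their poses are not given: they have to be found in the camera images.
- box: die-cast aluminium power distribution box, fixed to the shelf, 130 x 300 x 70 mm high; origin at the centre of its underside on the shelf, z up, y along its long side. On its flat top in one row along y, 95 mm apart: the switch (at y = +95 mm), the outlet next to it (at y = 0) and the far outlet (at y = -95 mm), both capped
- switch (a joint): angle of the changeover switch's handle in rad, anticlockwise from above positive: 0 when the pointer faces the ring (off) mark, which lies towards the box's -x side; +1.57 at the single-bar mark (towards -y, where it starts or nearly so), -1.57 at the double-bar mark (towards +y). It turns stiffly (0.12 N m), passes the off mark without a stop and stays where it is left
- switch_grip (a point): point on the switch's axis at the height to grip its handle, 28 mm above the box's top; x, y axes turn with the handle, which points along its -x. The handle is a black bar 12 mm wide, 46 mm long (22 mm from the axis to the pointed tip, 24 mm to the blunt tail), from 6 to 38 mm above the box's top, on a low grey hub 48 mm across and a round metal plate 76 mm across, 3 mm thick
- off_mark (a point): centre of the black ring mark (off), 10 mm across, on the switch's round metal plate, 31.5 mm from the switch's axis, 3 mm above the box's top
- cap_a_mid (a point): round knurled aluminium screw cap, 42 mm across, 28 mm tall, flat closed top, about 60 g; this point is at its centre, half-way up (14 mm below its top), z up along its axis, x and y turning with the cap. Seated, its rim rests on the outlet's collar and this point is 24 mm above the box's top. Seated finger-tight: turned the tightening way it jams within some 20 degrees
- cap_b_mid (a point): the same kind of cap as cap_a_mid, same sizes and the opposite thread; whether cap_a or cap_b sits on the outlet next to the switch varies
- outlet_a_seat (a point): centre of the top of the outlet's round collar (40 mm across), on which the cap's rim sits when seated, 10 mm above the box's top; the outlet is a panel receptacle on a 54 mm square flange 2.5 mm thick; carries cap_a
- outlet_b_seat (a point): the same point of the other, identical-looking outlet; carries cap_b
- cap_a: the cap of cap_a_mid; origin at the centre of its rim, 14 mm below that point. Coarse three-start thread, 19 mm a turn: unscrewing it climbs 3 mm a radian (1 mm axial play), comes free after about 110 degrees (1.9 rad), then lifts off a 22 mm tall shell. Right-hand loosens anticlockwise from above, left-hand clockwise; which cannot be seen, and the two caps of a box have opposite hands
- cap_b: the cap of cap_b_mid; origin at the centre of its rim, 14 mm below that point; thread as told for cap_a but of the opposite hand
- outlet_a: outlet that carries cap_a; origin on the box's top at its axis
- outlet_b: outlet that carries cap_b; origin on the box's top at its axis
- converter: bystander: small dark box of electronics (media converter), 70 x 95 x 26 mm, lying loose on the shelf; origin at the centre of its underside
- screwdriver: bystander: 200 mm screwdriver with black handle, lying loose along its x axis on the shelf; origin at its middle
- wrench: bystander: 180 mm steel wrench, lying loose along its x axis on the shelf; origin at its middle
Things that resemble listed ones, but are neither listed nor needed, are in the scene too. What is shaped like the cap_b but blue, green or red is not meant.

How it is judged:
By the outcome, as a careful person would: the job done as asked, in the order asked, and still so for the second after the job is handed in, while the arm keeps its last pose, push and grip.
It also fails if it takes over 67 s, if anything falls off the work surface, if the arm or the gripper's body presses on something with over 40 N, if the wrist force passes 120 N, or if a joint passes its speed limit or range.

## Working session

There is one attempt and no reset: what is moved stays moved. The work goes in short steps, Python scripts to look and compute and a tool call to move; the robot and the scene stay as the last step left them, time stands still between calls to the robot, and variables do not carry over. Pictures are saved under pics/ and viewed, at most 10 in all, crops included, and the job is handed in when it is done.

Besides the shell and the picture viewer there is one more tool, called by a JSON object that holds its "op" and its "data". carry_out: Moves the arm, as the interface text tells. Its arguments: {"type":"object","properties":{"plan":{"type":"array"},"grip":{"type":"number"},"squeeze":{"type":"number"}},"required":["plan"]}

```bash
mkdir -p pics; ls; python3 - <<'E'
from plant import bot,cams
import cv2,numpy as np
s=bot.state();print({k:s[k] for k in('time_s','tcp_pos','tcp_rot','grip_width','force')})
a=[]
for n in('scene','top'):
    c=cams.capture(n);np.savez('pics/'+n,**c);a.append(c['img']);print(n,c['fx'],c['cx'],c['cy'],c['extrinsics'])
cv2.imwrite('pics/a.png',a[0]);cv2.imwrite('pics/b.png',a[1])
E
```

```text
pics
{'time_s': 0.0, 'tcp_pos': array([ 0.18306798, -0.62300011,  0.20457814]), 'tcp_rot': array([-1.79893241e+02,  2.18530826e-03,  1.63741965e+01]), 'grip_width': 0.09383230918834765, 'force': array([ 0.40287438, -0.44570118,  0.21452654])}
scene 419.5834894184526 262.561088036395 190.28282069749702 [[ 0.707827    0.70613497 -0.01882376 -0.37577296]
 [ 0.49875547 -0.51846621 -0.69457596 -0.25011055]
 [-0.50022386  0.48225117 -0.71917307  1.33136383]
 [ 0.          0.          0.          1.        ]]
top 497.50836666991347 253.1441352629297 193.51512059063552 [[ 0.11490322 -0.99337595 -0.00121096 -0.08295663]
 [-0.97040913 -0.11198588 -0.21392824  0.56610342]
 [ 0.21237555  0.02575617 -0.97684863  0.95213408]
 [ 0.          0.          0.          1.        ]]
```

View pics/a.png

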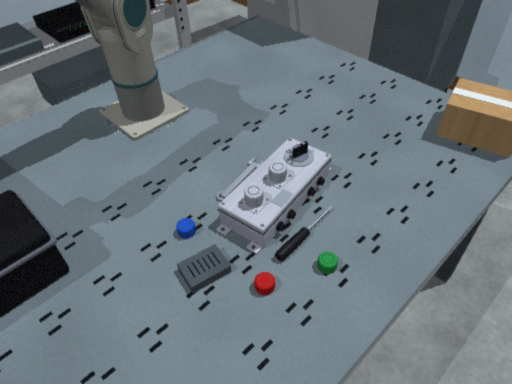

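View pics/b.png

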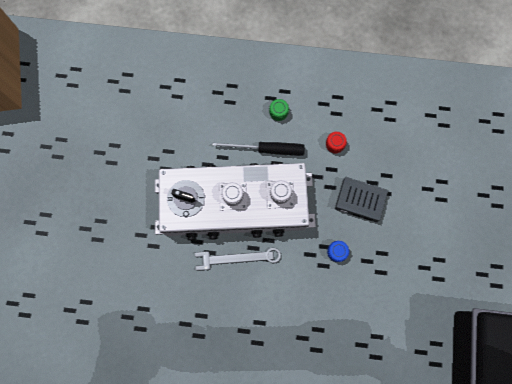

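Scene: box at top-image (235,198), with the switch at (186,198), the near cap at (232,195) and the far cap at (281,192). Look-alikes are blue (339,251), green (279,109) and red (337,142); all three are excluded. The ring mark seems to be at (186,213).

```bash
cat > h.py <<'E'
import numpy as np,cv2
def cloud(c):
    z=c['range_z'];v,u=np.indices(z.shape)
    P=np.stack([(u-c['cx'])/c['fx']*z,(v-c['cy'])/c['fy']*z,z],-1)
    E=c['extrinsics'];W=(P-E[:3,3])@E[:3,:3];W[z==0]=np.nan
    return W
E
python3 - <<'E'
from h import *
c=np.load('pics/top.npz');W=cloud(c)
for n,p in dict(switch=(186,198),near=(232,192),far=(281,190),off=(186,213),boxtop=(210,215),shelf=(250,280)).items():
    print(n,np.round(W[p[1],p[0]],4))
# flat cap tops: blobs by height
zt=np.nanmedian(W[210:218,200:220,2]);print('boxtop',zt)
box=np.zeros(W.shape[:2],bool);box[150:245,145:325]=1
m=(np.abs(W[...,2]-zt)<.006)&box
p=W[m][:,:2].astype(np.float32);r=cv2.minAreaRect(p*1000);print('boxrect',r)
m=((W[...,2]>zt+.033)&(W[...,2]<zt+.045)&box).astype(np.uint8)
n,l,s,ce=cv2.connectedComponentsWithStats(m)
for i in range(1,n):
    if s[i,4]>30:
        q=W[l==i];r=cv2.minAreaRect((q[:,:2]*1000).astype(np.float32));print(ce[i],s[i,4],np.round(q.mean(0),4),r)
cv2.imwrite('pics/c.png',cv2.resize(c['img'][155:240,145:320],None,fx=4.5,fy=4.5,interpolation=cv2.INTER_CUBIC))
E
```

```text
switch [0.5375 0.1091 0.1103]
near [0.5597 0.0224 0.1095]
far [ 0.5742 -0.0716  0.1109]
off [0.5144 0.1108 0.0729]
boxtop [0.5162 0.0629 0.071 ]
shelf [ 0.4011 -0.0305  0.0017]
boxtop 0.07128249727262193
boxrect ((559.64306640625, 21.936248779296875), (130.810302734375, 300.0184631347656), 9.072334289550781)
[280.99171271 190.45856354] 362 [ 0.5738 -0.0717  0.109 ] ((574.4614868164062, -71.89617919921875), (41.05646514892578, 41.06980895996094), 65.6883773803711)
[232.25745257 192.49051491] 369 [0.5589 0.0218 0.1089] ((559.7184448242188, 22.019237518310547), (40.67234802246094, 41.73019790649414), 81.63983917236328)
[182.20863309 194.16546763] 139 [0.5444 0.1177 0.1092] ((544.7908325195312, 117.24961853027344), (44.34251403808594, 12.310685157775879), 80.53042602539062)
```

View pics/c.png

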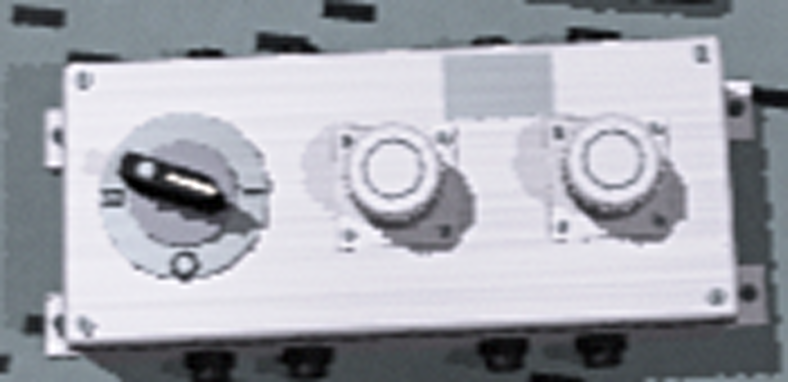

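Top crop: the ring mark is at (184,265), the single bar at (255,190), the double bar at (113,198) and the handle tip at about (215,195). The pointer is therefore roughly 71° anticlockwise of off. The wanted cap is at (393,170). The heights match (box top 71 mm, caps 109 mm), and the box centre is (0.560, 0.022) with yaw 9.1°. Next I hover over the switch at (0.5446, 0.1157) with yaw 80.5.

{"op": "carry_out", "data": {"plan": [[[34.8,-38,0,0,0,0],[34.8,-38,0,0,0,0],[34.8,-38,0,0,0,0],[34.8,-38,0,0,0,0],[34.8,-38,0,0,0,0],[34.8,-38,0,0,0,0],[34.8,-38,0,0,0,0],[34.8,-38,0,0,0,0],[34.8,-38,0,0,0,0],[34.8,-38,0,0,0,0],[34.8,-38,0,0,0,0],[34.8,-38,0,0,0,0],[34.8,-38,0,0,0,0],[34.8,-38,0,0,0,0],[34.8,-38,0,0,0,0],[34.8,-38,0,0,0,0],[0,0,0,0,0,-10.7],[0,0,0,0,0,-10.7],[0,0,0,0,0,-10.7],[0,0,0,0,0,-10.7]]], "grip": 60}}

```text
time_s: 2.6
tcp_pos: [0.5458, 0.1166, 0.2051]
tcp_rot: [-180.0, 0.0, 59.5]
force: [0.5, -0.6, 0.6]
grip_width: 0.0565
gripper_force: 0.0
```

{"op": "carry_out", "data": {"plan": [[[0,0,0,0,0,-10.7],[0,0,0,0,0,-10.6],[0,0,0,0,0,0],[0,0,0,0,0,0]]]}}

```text
time_s: 3.1
tcp_pos: [0.546, 0.1165, 0.2053]
tcp_rot: [-180.0, 0.0, 80.3]
force: [-0.2, 0.3, -0.3]
grip_width: 0.0566
gripper_force: 0.0
```

```bash
python3 - <<'E'
from plant import bot,cams
import cv2
s=bot.state();print(s)
c=cams.capture('wrist');cv2.imwrite('pics/w1.png',c['img']);print(c['mount'],c['fx'],c['cx'],c['cy'])
E
```

```text
{'time_s': 3.1, 'qpos': array([ -0.89788238,  29.60567316, -21.1091753 , 101.41571033,
        13.15358686,  51.42250396, -37.45810918]), 'dq': array([-0.31870761, -0.17937669,  0.25288664, -0.07179102, -0.02732608,
        0.01831699,  0.49740132]), 'joint_efforts': array([ 1.55635108e-01, -4.63544548e+01, -3.46006617e+00, -1.69714737e+01,
       -4.18114616e-02, -2.80532398e-02,  7.79232196e-04]), 'tcp_pos': array([0.54600874, 0.11651393, 0.2053019 ]), 'tcp_rot': array([-1.79981578e+02,  8.80860612e-03,  8.02889083e+01]), 'force': array([-0.22077953,  0.31821884, -0.27979066]), 'wrist_torque': array([ 0.00212193, -0.07538323,  0.03975818]), 'gripper_force': 0.0, 'grip_width': 0.0565929500137184}
[[ 2.11899648e-04 -9.68933363e-01 -2.47321843e-01  7.21327584e-02]
 [ 9.99999902e-01  3.01165848e-04 -3.23101304e-04  9.88816590e-04]
 [ 3.87548525e-04 -2.47321750e-01  9.68933332e-01 -1.79249858e-01]
 [ 0.00000000e+00  0.00000000e+00  0.00000000e+00  1.00000000e+00]] 297.3186396354542 259.10879667083685 190.2281184688566
```

View pics/w1.png

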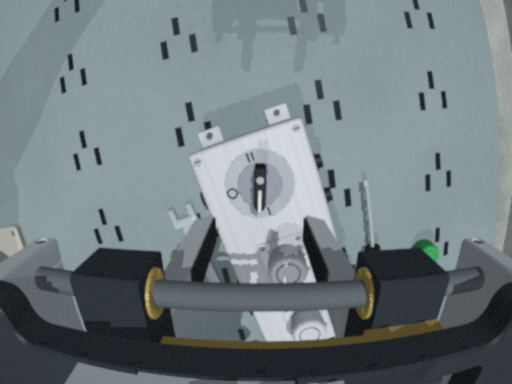

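The wrist view shows the handle at (260,187), aligned with the tool's x axis, pointed tip downward near the single bar at (270,212). The ring is at (233,193) and the double bar at (250,157). Next I descend and grip.

{"op": "carry_out", "data": {"plan": [[[-1,-1.2,30,0,0,0],[0,0,30,0,0,0],[0,0,30,0,0,0],[0,0,23,0,0,0],[0,0,10,0,0,0],[0,0,0,0,0,0],[0,0,0,0,0,0]]]}}

```text
time_s: 4.03
tcp_pos: [0.5455, 0.1162, 0.0834]
tcp_rot: [179.9, -0.0, 80.5]
force: [-0.5, 0.4, 0.8]
grip_width: 0.056
gripper_force: 0.0
```

{"op": "carry_out", "data": {"plan": [[[0,0,0,0,0,0],[0,0,0,0,0,0],[0,0,0,0,0,0],[0,0,0,0,0,0],[0,0,0,0,0,0],[0,0,0,0,0,0]]], "grip": 0, "squeeze": 35}}

```text
time_s: 4.78
tcp_pos: [0.5462, 0.1157, 0.0826]
tcp_rot: [179.9, -0.0, 80.4]
force: [5.2, -1.3, -2.0]
grip_width: 0.0118
gripper_force: 34.9
```

```bash
python3 - <<'E'
from plant import bot
s=bot.state();print(s['tcp_pos'],s['tcp_rot'],s['force'],s['wrist_torque'],s['grip_width'],s['gripper_force'])
E
```

```text
[0.54619118 0.11567512 0.08260814] [ 1.79865401e+02 -3.80744149e-02  8.04466176e+01] [ 5.20901817 -1.274347   -1.98736413] [-0.27797098 -1.077095   -0.00563795] 0.011790954891050011 34.94434833526611
```

Gripped at a width of 11.8 mm. Turning clockwise to yaw 9.1.

{"op": "carry_out", "data": {"plan": [[[0,0.8,0,0,0,6],[0,0,0,0,0,6],[0,0,0,0,0,6],[0,0,0,0,0,6],[0,0,0,0,0,6],[0,0,0,0,0,6],[0,0,0,0,0,6],[0,0,0,0,0,6],[0,0,0,0,0,6],[0,0,0,0,0,6],[0,0,0,0,0,6],[0,0,0,0,0,5.4],[0,0,0,0,0,0],[0,0,0,0,0,0]]]}}

```text
time_s: 6.52
tcp_pos: [0.5464, 0.1154, 0.0826]
tcp_rot: [180.0, -0.1, 9.1]
force: [4.3, -2.2, -2.1]
grip_width: 0.0118
gripper_force: 34.9
```

```bash
python3 - <<'E'
from plant import bot
s=bot.state();print(s['tcp_pos'],s['tcp_rot'],s['force'],s['wrist_torque'],s['grip_width'],s['gripper_force'],s['qpos'])
E
```

```text
[0.54644779 0.11542722 0.08262705] [ 1.79980233e+02 -9.50970183e-02  9.11580606e+00] [ 4.30804718 -2.18742236 -2.11651336] [-0.48122429 -0.96731907 -0.08157863] 0.01181460717691233 34.92388665676117 [-16.63910122  38.15790357   2.78516412 108.22378757  -3.05851712
  33.59594728 -92.78704884]
```

{"op": "carry_out", "data": {"plan": [[[0,0,0,0,0,0],[0,0,0,0,0,0],[0,0,0,0,0,0],[0,0,0,0,0,0],[0,0,-20,0,0,0],[0,0,-30,0,0,0],[0,0,-35,0,0,0],[0,0,-35,0,0,0],[0,0,0,0,0,-10.7],[0,0,0,0,0,-10.7],[0,0,0,0,0,-10.7],[0,0,0,0,0,-10.7],[0,0,0,0,0,-10.7],[0,0,0,0,0,-10.7],[0,0,0,0,0,-10.7],[0,0,0,0,0,-10.7],[0,0,0,0,0,-4.4],[0,0,0,0,0,0]]], "grip": 70}}

```text
time_s: 8.78
tcp_pos: [0.5453, 0.1155, 0.2024]
tcp_rot: [-180.0, -0.0, 99.0]
force: [0.3, 0.6, -0.1]
grip_width: 0.0661
gripper_force: 0.0
```

```bash
cat >> h.py <<'E'
def wcloud(c,s):
    # world points from the fisheye wrist camera
    from scipy.spatial.transform import Rotation as R
    z=c['range_z'];v,u=np.indices(z.shape)
    x=(u-c['cx'])/c['fx'];y=(v-c['cy'])/c['fy'];t=np.hypot(x,y)+1e-9
    k=np.tan(t)/t*z
    P=np.stack([x*k,y*k,z],-1)@c['mount'][:3,:3].T+c['mount'][:3,3]
    W=P@R.from_euler('xyz',s['tcp_rot'],degrees=True).as_matrix().T+s['tcp_pos'];W[z==0]=np.nan
    return W
def blobs(W,zt,minpx=60):
    m=((W[...,2]>zt+.030)&(W[...,2]<zt+.045)&(abs(W[...,0]-.56)<.1)&(abs(W[...,1]-.02)<.16)).astype(np.uint8)
    n,l,st,ce=cv2.connectedComponentsWithStats(m)
    for i in range(1,n):
        if st[i,4]>minpx:
            q=W[l==i];print(np.round(ce[i]),st[i,4],np.round(q.mean(0),4),cv2.minAreaRect((q[:,:2]*1000).astype(np.float32)))
E
python3 - <<'E'
from plant import bot,cams
from h import *
s=bot.state();c=cams.capture('wrist');print(s['tcp_pos'],s['tcp_rot'],s['force'],s['qpos'])
cv2.imwrite('pics/w2.png',c['img']);W=wcloud(c,s)
W[235:]=np.nan
blobs(W,.0705)
t=cams.capture('top');cv2.imwrite('pics/t2.png',t['img'])
E
```

```text
[0.54532974 0.11552744 0.20238293] [-1.79973510e+02 -5.72685634e-03  9.90113965e+01] [ 0.27678398  0.58596251 -0.13009879] [ -0.84648428  29.73349499 -21.0484125  101.73890464  13.2402076
  50.98351661 -18.7431922 ]
[263. 192.] 616 [0.5498 0.1168 0.1074] ((549.06396484375, 115.95521545410156), (44.393924713134766, 12.374034881591797), 9.443782806396484)
```

View pics/w2.png

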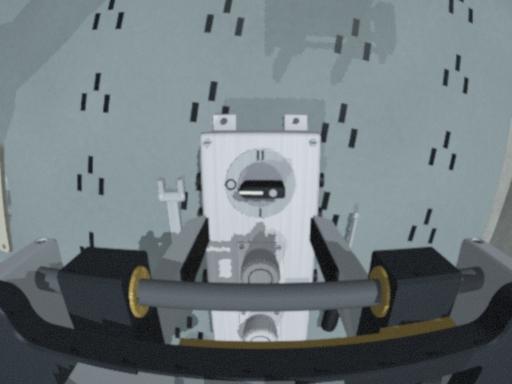

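The handle points at the ring mark (232,185), at yaw 9.4° against the box's 9.1°, so the switch is off. Next I move over the adjacent cap.

{"op": "carry_out", "data": {"plan": [[[-32,0.4,0,0,0,0],[-32,0.4,0,0,0,0],[-31.4,0.3,0,0,0,0],[0,0,30,0,0,0],[0,0,10,0,0,0],[0,0,0,0,0,0],[0,0,0,0,0,0]]]}}

```text
time_s: 9.75
tcp_pos: [0.5622, 0.0225, 0.1633]
tcp_rot: [179.9, -0.0, 99.1]
force: [-0.8, -0.4, -0.6]
grip_width: 0.0656
gripper_force: 0.0
```

```bash
python3 - <<'E'
from plant import bot,cams
from h import *
s=bot.state();c=cams.capture('wrist');print(s['time_s'],s['tcp_pos'],s['tcp_rot'],s['qpos'])
W=wcloud(c,s);W[235:]=np.nan
blobs(W,.0705)
E
```

```text
9.75 [0.56223636 0.02249591 0.16327803] [ 1.79921561e+02 -5.13110796e-03  9.91234620e+01] [  7.88461836  32.81036718 -19.86246215 103.45161523  14.77065876
  46.20003969 -10.20897946]
[260.  88.] 808 [0.5494 0.1157 0.1079] ((548.3840942382812, 115.9266586303711), (43.79652404785156, 12.149947166442871), 8.149975776672363)
[258. 203.] 1992 [0.5621 0.0233 0.1076] ((562.495849609375, 22.236448287963867), (42.44327163696289, 43.106483459472656), 81.3622055053711)
```

{"op": "carry_out", "data": {"plan": [[[0,0,30,0,0,0],[0,0,30,0,0,0],[0,0,18,0,0,0],[0,0,7,0,0,0],[0,0,0,0,0,0],[0,0,0,0,0,0]]]}}

```text
time_s: 10.55
tcp_pos: [0.5625, 0.0219, 0.0784]
tcp_rot: [179.9, 0.0, 99.1]
force: [-0.3, -0.6, 0.1]
grip_width: 0.0662
gripper_force: 0.0
```

{"op": "carry_out", "data": {"plan": [[[0,0,0,0,0,0],[0,0,0,0,0,0],[0,0,0,0,0,0],[0,0,0,0,0,0],[0,0,0,0,0,0]]], "grip": 0, "squeeze": 40}}

```text
time_s: 11.18
tcp_pos: [0.5618, 0.0217, 0.0778]
tcp_rot: [180.0, 0.0, 99.1]
force: [-0.4, -0.2, 3.1]
grip_width: 0.0418
gripper_force: 40.0
```

```bash
cat > st.py <<'E'
from plant import bot
s=bot.state()
for k in('time_s','tcp_pos','tcp_rot','force','wrist_torque','grip_width','gripper_force','qpos'):print(k,s[k])
E
python3 st.py
```

```text
time_s 11.175
tcp_pos [0.56182812 0.02166086 0.07776446]
tcp_rot [1.79979716e+02 8.40725673e-03 9.90703477e+01]
force [-0.37326436 -0.2472737   3.12580991]
wrist_torque [-0.13347528  0.12560705 -0.01141622]
grip_width 0.04177839433726143
gripper_force 40.00109737738967
qpos [  5.77853161  39.61763758 -16.80382424 107.34094324  18.44692571
  35.662312   -13.40654275]
```

Gripped at 41.8 mm. First I test anticlockwise by about 24°.

{"op": "carry_out", "data": {"plan": [[[0,0,0,0,0,-6],[0,0,0,0,0,-6],[0,0,0,0,0,-6],[0,0,0,0,0,-6],[0,0,0,0,0,0]]]}}

```text
time_s: 11.8
tcp_pos: [0.5617, 0.0217, 0.0781]
tcp_rot: [180.0, 0.0, 123.1]
force: [-1.3, -0.4, 7.0]
grip_width: 0.0412
gripper_force: 40.0
```

```bash
python3 st.py
```

```text
time_s 11.8
tcp_pos [0.56167795 0.0217026  0.07807285]
tcp_rot [1.79990183e+02 4.86155349e-03 1.23112402e+02]
force [-1.28272297 -0.38301645  6.95823465]
wrist_torque [-0.09458703  0.23427697  0.05043672]
grip_width 0.04122483117065715
gripper_force 40.00153220258653
qpos [ 10.03229332  40.50111799 -23.5462241  107.21674294  25.25776597
  37.45006219   4.28109806]
```

Low torque and a rising upward push suggest it is loosening. I continue a little, climbing slightly.

{"op": "carry_out", "data": {"plan": [[[0,0,-0.4,0,0,-6],[0,0,-0.4,0,0,-6],[0,0,-0.3,0,0,-6],[0,0,0,0,0,0]]]}}

```text
time_s: 12.3
tcp_pos: [0.5615, 0.0216, 0.079]
tcp_rot: [-180.0, -0.0, 141.1]
force: [-0.9, -0.2, 5.2]
grip_width: 0.0417
gripper_force: 40.0
```

```bash
python3 st.py
```

```text
time_s 12.3
tcp_pos [0.56153644 0.02163808 0.07899851]
tcp_rot [-1.79993993e+02 -4.95029397e-03  1.41110241e+02]
force [-0.88180807 -0.15024487  5.18010322]
wrist_torque [-0.11089749  0.20905719 -0.03898427]
grip_width 0.04171159112373806
gripper_force 40.00131603330374
qpos [ 13.14156656  41.33112133 -28.57998832 107.09789931  29.99518715
  39.19514218  17.8996141 ]
```

No jam after 42°, so anticlockwise loosens it. I continue to about 125° total while climbing.

{"op": "carry_out", "data": {"plan": [[[0,0,-0.5,0,0,-8],[0,0,-0.4,0,0,-8],[0,0,-0.5,0,0,-8],[0,0,-0.4,0,0,-8],[0,0,-0.5,0,0,-8],[0,0,-0.4,0,0,-8],[0,0,-0.5,0,0,-8],[0,0,-0.4,0,0,-8],[0,0,-0.5,0,0,-8],[0,0,-0.4,0,0,-8],[0,0,-0.4,0,0,-6],[0,0,0,0,0,0],[0,0,0,0,0,0]]]}}

```text
time_s: 13.92
tcp_pos: [0.5616, 0.0215, 0.0836]
tcp_rot: [-180.0, -0.0, -133.0]
force: [-1.3, -2.1, 5.6]
grip_width: 0.0418
gripper_force: 40.0
```

```bash
python3 st.py
```

```text
time_s 13.925
tcp_pos [0.56155879 0.02151142 0.08359361]
tcp_rot [-1.79993151e+02 -2.29622844e-02 -1.33004661e+02]
force [-1.30763448 -2.09510546  5.6205868 ]
wrist_torque [-0.15788911  0.22837577  0.03574037]
grip_width 0.041789197190287834
gripper_force 40.00130611471832
qpos [ 25.73530513  47.74898554 -51.12342265 106.57916896  48.39396512
  50.44520263  87.24728668]
```

{"op": "carry_out", "data": {"plan": [[[0,0,-2,0,0,0],[0,0,-2,0,0,0],[0,0,0,0,0,0]]]}}

```text
time_s: 14.3
tcp_pos: [0.5618, 0.0218, 0.0875]
tcp_rot: [-180.0, 0.0, -132.9]
force: [0.3, 0.3, -0.4]
grip_width: 0.0412
gripper_force: 40.0
```

It is free: only the cap's weight remains. Lifting it.

{"op": "carry_out", "data": {"plan": [[[0,0,-8,0,0,0],[0,0,-10,0,0,0],[0,0,-10,0,0,0],[0,0,-15,0,0,0],[0,0,-20,0,0,0],[0,0,-20,0,0,0],[0,0,-20,0,0,0],[0,0,-8,0,0,0],[0,0,0,0,0,0],[0,0,0,0,0,0],[0,0,0,0,0,0],[0,0,0,0,0,0]]]}}

```text
time_s: 15.8
tcp_pos: [0.5614, 0.0217, 0.198]
tcp_rot: [180.0, -0.0, -132.9]
force: [0.0, 0.1, -0.2]
grip_width: 0.0419
gripper_force: 40.0
```

```bash
python3 st.py; python3 - <<'E'
from plant import cams
import cv2,numpy as np
a=cams.capture('wrist')['img'];b=cams.capture('scene')['img']
cv2.imwrite('pics/f.png',np.vstack([np.hstack([a[:,60:460]]),cv2.resize(b[90:270,160:360],(400,360))])[:, :].copy() if 0 else np.hstack([cv2.resize(a,(400,300)),cv2.resize(b[110:260,180:380],(400,300))]))
E
```

```text
time_s 15.8
tcp_pos [0.56141865 0.02167818 0.19802897]
tcp_rot [ 1.79962901e+02 -3.02882545e-02 -1.32918918e+02]
force [ 0.0390294   0.05246459 -0.15845665]
wrist_torque [ 0.06621374 -0.10832859 -0.04553063]
grip_width 0.04193014784203488
gripper_force 39.99983229674399
qpos [ 29.99337458  40.08926779 -58.37101367 100.7448333   38.48838547
  61.71169157  95.23521812]
```

View pics/f.png

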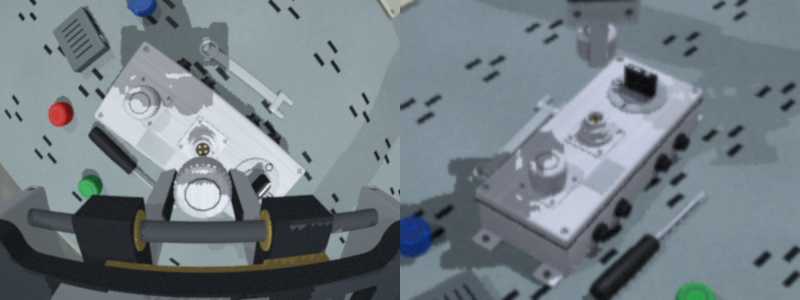

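The cap is held between the fingers at left (203,190), and the open outlet shows its contacts at (203,148). The far cap is still on at (140,100), the switch is at off, and the bystanders have not moved. Handing in.

```bash
python3 -c "
from plant import bot
print(bot.sign_off())"
```

```text
the job is handed in; nothing more can be done
None
```

The job is handed in: the switch is at off, and the near outlet's cap came off anticlockwise (a right-hand thread). It is held still about 11 cm above its seat, and I didn't try clockwise because the first direction already loosened it. In the last pictures the far cap is still on and the bystanders look unmoved.

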